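# Prime the strips and start a cure

### The job

Spray the strips on the open tray by pressing the primer can's orange cap down and letting it up, then push the tray fully home into the curing chamber. Then start the cure on the console by pressing the white, the yellow and the green key in that order, one at a time, letting each come up before the next; leave the blue, red and black keys alone and do not disturb the beaker, the amber jar or the spatula.

Things in the scene. Friction and masses are not known exactly. Their poses are not given: they have to be found in the camera images.
- chamber: cream curing chamber, 300 deep (its x) x 280 wide (its y) x 200 mm high, fixed; origin at the centre of its underside. Its own -x side is the open front (it faces roughly world -y); the opening is 84 mm high, 240 wide, floor at z = 50 mm
- tray (a joint): slide of the steel sample tray with yellow strips; metres it stands out from home: 0 = fully home, 0.13 = furthest out. It starts 80 to 120 mm out, has about 2 N of friction and stays where left. It moves along the chamber's x axis (inwards is the chamber's +x)
- tray_push (a point): centre of the outer face of the tray's upright front plate (170 mm wide, 55 mm high from z = 50 to 105 mm, 8 mm thick), the face to push on, at z = 80 mm. With the tray home it lies at (-0.220, 0, 0.080) in the chamber's frame, still 70 mm in front of the chamber's front face
- nozzle_top (a point): centre of the top face of the orange spray cap (32 mm across, 164 mm above the bench when up) on the blue primer can, body 58 mm across, which is bolted to the bench beside the tray
- nozzle (a joint): travel of the spray cap in metres: 0 = up, 0.008 = fully down (8 N fully down, springs back)
- console: cream control console, fixed flat box 190 (x) x 220 (y) x 50 mm high; origin at the centre of its underside. Six round coloured keys in two rows of three stand on it, 65 mm apart; which colour is where varies
- white_key_top (a point): centre of the top face of the white key on the console: 28 mm across, 72 mm above the bench when up, in a grey collar 44 mm across, whose top is 10 mm lower
- white_key (a joint): travel of the white key in metres: 0 = up, 0.006 = fully down (5 N fully down, springs back)
- yellow_key_top (a point): centre of the top face of the yellow key on the console: 28 mm across, 72 mm above the bench when up, in a grey collar 44 mm across, whose top is 10 mm lower
- yellow_key (a joint): travel of the yellow key in metres: 0 = up, 0.006 = fully down (5 N fully down, springs back)
- green_key_top (a point): centre of the top face of the green key on the console: 28 mm across, 72 mm above the bench when up, in a grey collar 44 mm across, whose top is 10 mm lower
- green_key (a joint): travel of the green key in metres: 0 = up, 0.006 = fully down (5 N fully down, springs back)
- blue_key_top (a point): centre of the top face of the blue key on the console: 28 mm across, 72 mm above the bench when up, in a grey collar 44 mm across, whose top is 10 mm lower
- blue_key (a joint): travel of the blue key in metres: 0 = up, 0.006 = fully down (5 N fully down, springs back)
- red_key_top (a point): centre of the top face of the red key on the console: 28 mm across, 72 mm above the bench when up, in a grey collar 44 mm across, whose top is 10 mm lower
- red_key (a joint): travel of the red key in metres: 0 = up, 0.006 = fully down (5 N fully down, springs back)
- black_key_top (a point): centre of the top face of the black key on the console: 28 mm across, 72 mm above the bench when up, in a grey collar 44 mm across, whose top is 10 mm lower
- black_key (a joint): travel of the black key in metres: 0 = up, 0.006 = fully down (5 N fully down, springs back)
- beaker: clear beaker, 72 mm across, 85 high; bystander; origin at the centre of its underside
- amber_jar: amber jar, 50 mm across, 75 high; bystander; origin at the centre of its underside
- spatula: spatula, 180 mm long, lying along its x; bystander; origin at the centre of its underside

How it is judged:
By the outcome, as a careful person would: the job done as asked, in the order asked, and still so for the second after the job is handed in, with the robot touching nothing.
It also fails if it takes over 67 s, if anything falls off the work surface, if the arm or the gripper's body presses on something with over 40 N, if the wrist force passes 120 N, or if a joint passes its speed limit or range.

### The arm

A 7-joint arm with a two-finger parallel gripper is mounted at the origin on the work surface. World frame = base frame: x ahead of the robot, y to its left, z up, the work surface at z = 0. Lengths are in mm, angles in rad, forces in N, time in s.
With the tool pointing down it reaches from about 350 to 900 mm from the base axis. Payload 19.9 kg.
Tool frame: the origin (TCP) lies on the mounting face of the last link; the fingertips stand 199 mm ahead of it and the grasp point (between the pads) lies 180 mm ahead of it; z points along the fingers, y is the direction in which the jaws open and shut (so a half turn about z gives the same grasp; the last joint's range is limited). The gripper opens to 94 mm and grips with 3 to 60 N. Pads are 16 mm wide; open, the fingers measure 119 mm over their backs; the gripper's body (75 mm by 177 mm) begins 78 mm behind the grasp point.
Start: joints at [1.125, 0.417, -0.01, 1.614, 0.005, 1.111, -0.053], TCP at [245.577, -574.727, 404.625] pointing down, gripper open.
Joint ranges: [-2.81, 2.81], [-0.39, 2.02], [-1.27, 1.25], [0.06, 2.57], [-1.19, 4.33], [0.19, 2], [-2.82, 2.82]. Speed limits (rad/s): [1.89, 1.89, 2.39, 2.39, 3.01, 3.01, 3.01].

### API

Orientations are given as a rotation vector (axis times angle).
In Python, from rig import telemetry, cams, ticket, regions_of gives the robot as it stands.
- The arm moves only by the tool step_arm, never from a script. Its argument "moves" is a list of rows, each a list of 6 numbers: the shift along the tool's x, y, z in m, then the turn, a rotation vector about the tool's x, y, z in rad. A call has 1 to 12 rows; each row shifts and turns the commanded pose from where the row before left it, along the tool's axes as they then stand; what a row does not reach is not made up. A row lasts 1/12 s, in which the tool goes at most 41.7 mm and 7.16 degrees, less where a joint would pass 70% of its speed; a pose out of reach is approached as far as the arm can. A call is refused whole if a number of a shift passes 0.0417 or a number of a turn 0.125, either way. A call with a gripper value outside its range is refused whole. "gripper" is the opening, from 0 (shut) to 1 (fully open), set as the call begins (left out, the last holds). The fingers move at their own pace and stop on an object; "newtons" is the grip in N (left out, the last holds). Time passes only in rows, so rows that do not move let the fingers close. It gives the time, the measured TCP pose, the force and the opening at its end, in the units of the state.
- telemetry.state(): the state, without advancing time (a new reading comes with each control period).
- cams.read_camera(name): name is "scene" or "side" or "wrist"; returns the picture (384x512x3 uint8, red, green, blue); there is no depth.
- cams.camera_info(name): a dict with "vertical_fov" (degrees; the focal length in pixels is half the picture's height over the tangent of half this angle, whatever the lens; pixels are square), "cx", "cy" (the principal point, pixels), "rvec" (rotation vector, rad) and "tvec" (3), from world to camera coordinates, as OpenCV has them; the wrist camera has in their place "tool_from_camera" (4x4, takes a point from camera to tool coordinates, whose origin is the TCP and whose axes are the flange's). Camera axes: x right, y down, z forward; pixel columns grow to the right and rows downward; lengths in mm; the calibration is good to about 2 mm. A picture is of the moment at which its call begins: read the wrist's pose just before it. camera_info takes no time and is no camera call.
- ticket.finish_job(): hands the job in, once; it reports no verdict.
Trained networks look in the newest picture that a camera, given by its name, has taken for a name from the list of things; names that differ only in an ending like _2 or _b are one class to them, and where a whole thing is asked for, a point or a joint stands for the part that bears it (a point fixed in the world has none). Each returns a list of dicts, best first, with "conf" (0 to 1); they miss things now and then, are a little off and sometimes report something else, mostly with a low value. They report only what shows in the picture. A call takes as long as a camera call.
- regions_of(camera, query): "region" (384x512 bool, what is visible of it) and "rect" ([left, top, width, height] in pixels, round what is visible of it).
The state is a dict: "t": time; "qpos": joint angles; "joint_velocities": joint speeds; "tau": joint torques, N m; "eef_pos": TCP position; "tcp_rot": TCP orientation; "ft_force": force on the tool from outside, world axes, zero at the start; "moment": the same for the moment, N m; "finger_gap": finger opening in mm.
Only numpy, scipy, OpenCV 4.12 (cv2) and the standard library are available. Lean on these libraries where they do the work, as an engineer would, in place of code of your own. Each camera call takes 0.05 s, during which the arm holds its last target.

## Working session

There is one attempt and no reset: what is moved stays moved. The work goes in short steps, Python scripts to look and compute and a tool call to move; the robot and the scene stay as the last step left them, time stands still between calls to the robot, and variables do not carry over. Pictures are saved under pics/ and viewed, and the job is handed in when it is done.

Besides the shell and the picture viewer there is one more tool, called after "Request:" as a command line: name --pt "numbers of a row" for each row, then --argument value for the rest. step_arm: Moves the arm, as the interface text tells. Its arguments: {"type":"object","properties":{"moves":{"type":"array","items":{"type":"array","items":{"type":"number"}}},"gripper":{"type":"number"},"newtons":{"type":"number"}},"required":["moves"]}

```bash
ls; mkdir -p pics; python3 - <<'E'
from rig import telemetry, cams
import cv2
print(telemetry.state())
for n in ["scene","side","wrist"]:
    im=cams.read_camera(n); cv2.imwrite(f"pics/{n}0.png",cv2.resize(im[:,:,::-1],None,fx=1.5,fy=1.5,interpolation=cv2.INTER_CUBIC))
    print(n,cams.camera_info(n))
E
```

```text
pics
{'t': 0.0, 'qpos': array([ 1.12553059,  0.41797181, -0.01031156,  1.61416738,  0.00468733,
        1.11070888, -0.05299565]), 'joint_velocities': array([-6.70013700e-04, -5.43239236e-04, -1.51198143e-03, -1.37958580e-03,
       -2.53649207e-03,  3.18378631e-05,  1.67738718e-03]), 'tau': array([ 9.85808401e-04, -8.51238084e+01,  6.38514496e-01, -4.25983465e+01,
       -4.89172619e-02,  1.87770784e-02,  1.55585340e-04]), 'eef_pos': array([ 245.50978602, -574.61392047,  404.0293057 ]), 'tcp_rot': array([-3.07662021e+00, -6.29718667e-01,  5.05518197e-04]), 'ft_force': array([ 0.16734065, -0.13528881,  0.62970344]), 'moment': array([-0.0515505 ,  0.01242609,  0.03450979]), 'finger_gap': 93.93694655344042}
scene {'vertical_fov': 49.269069678684566, 'cx': 257.4357480228523, 'cy': 182.8783123192914, 'rvec': array([ 1.56102266,  1.8824903 , -0.84022395]), 'tvec': array([ 125.98670199, -292.38414394, 2035.42233374])}
side {'vertical_fov': 53.67395053681171, 'cx': 253.18002712906176, 'cy': 194.30689855588298, 'rvec': array([ 2.31320273, -0.27038829,  0.11114533]), 'tvec': array([-564.71557629,  169.33616302, 1159.57033699])}
wrist {'vertical_fov': 68.73548430490118, 'cx': 252.92056472598986, 'cy': 189.99977897866574, 'tool_from_camera': array([[-1.13455148e-03, -9.59573323e-01, -2.81456482e-01,
         8.14180713e+01],
       [ 9.99999122e-01, -1.28127272e-03,  3.37262218e-04,
         3.46090081e-01],
       [-6.84250340e-04, -2.81455852e-01,  9.59573934e-01,
         1.97757894e+01],
       [ 0.00000000e+00,  0.00000000e+00,  0.00000000e+00,
         1.00000000e+00]])}
```

View pics/scene0.png

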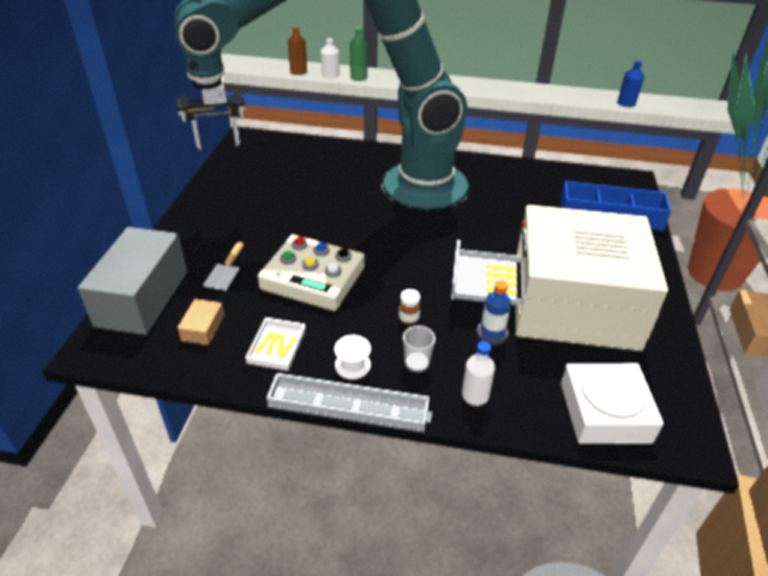

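View pics/side0.png

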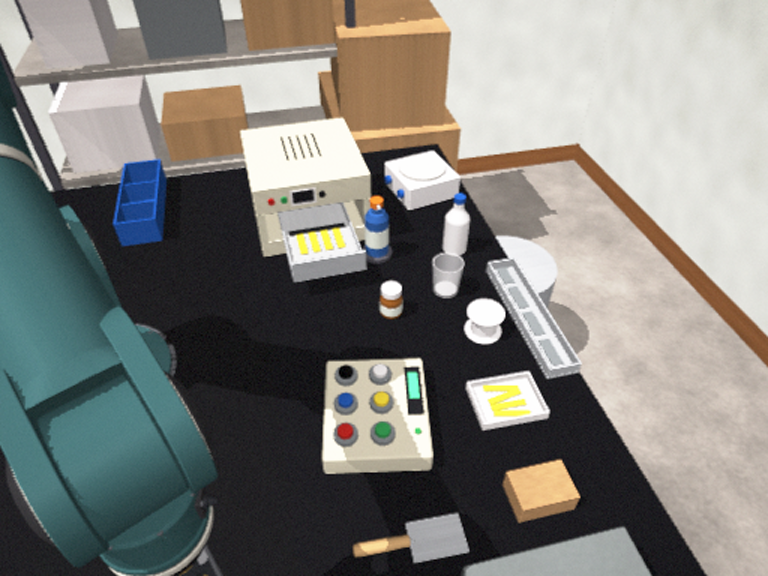

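View pics/wrist0.png

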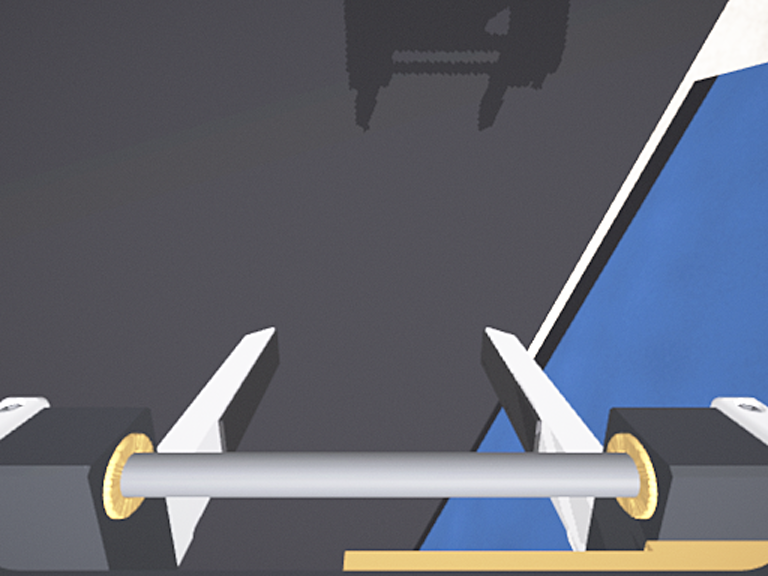

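The scene view shows the console (about 310,270 in the 1.5x picture), the tray and chamber (490,275 and 585,275), and the blue can with its orange cap at (500,290). The side view shows the keys clearly: black (345,372), white (380,372), blue (345,401), yellow (381,401), red (345,433), green (382,433), and the cap at (376,203). Next I'll measure them.

```bash
cat > h.py <<'E'
import numpy as np, cv2
from rig import telemetry, cams, ticket, regions_of
from scipy.spatial.transform import Rotation as R
def cam(n, st=None):
    i=cams.camera_info(n); f=192/np.tan(np.radians(i["vertical_fov"]/2))
    if n!="wrist":
        Rw=R.from_rotvec(i["rvec"]).as_matrix(); t=np.array(i["tvec"])
    else:
        T=np.eye(4);T[:3,:3]=R.from_rotvec(st["tcp_rot"]).as_matrix();T[:3,3]=st["eef_pos"]
        M=np.linalg.inv(T@i["tool_from_camera"]); Rw=M[:3,:3];t=M[:3,3]
    return f,i["cx"],i["cy"],Rw,t
def proj(c,P):
    f,cx,cy,Rw,t=c; p=np.atleast_2d(P)@Rw.T+t
    return np.c_[cx+f*p[:,0]/p[:,2],cy+f*p[:,1]/p[:,2]]
def onz(c,uv,z):
    f,cx,cy,Rw,t=c; d=Rw.T@np.array([(uv[0]-cx)/f,(uv[1]-cy)/f,1]); o=-Rw.T@t
    return o+d*(z-o[2])/d[2]
E
python3 - <<'E'
from h import *
Z={"nozzle_top":164,"tray_push":80,**{k+"_key_top":72 for k in "white yellow green blue red black".split()},"beaker":40,"amber_jar":40,"spatula":3,"chamber":100,"console":25}
for n in ["scene","side"]:
    cams.read_camera(n);c=cam(n)
    for q,z in Z.items():
        for r in regions_of(n,q)[:2]:
            m=r["region"];v,u=np.nonzero(m);
            if len(u)==0: continue
            uv=(u.mean()+.0,v.mean()+.0)
            print(n,q,round(r["conf"],2),r["rect"],m.sum(),np.round(uv,1),np.round(onz(c,uv,z)[:2]))
E
```

```text
scene tray_push 0.87 [304.2, 164.1, 45.9, 39.7] 1332 [324.1 182.6] [505. 216.]
scene yellow_key_top 0.71 [331.3, 185.8, 4.1, 12.3] 74 [333.4 190.6] [534. 253.]
scene blue_key_top 0.35 [268.1, 190.1, 11.6, 27.1] 267 [272.6 203.7] [649.  41.]
scene beaker 0.69 [268.2, 217.5, 24.4, 31.0] 516 [278.5 231. ] [746.  78.]
scene amber_jar 0.75 [265.4, 192.2, 16.0, 25.7] 259 [272.5 204.1] [617.  38.]
scene spatula 0.78 [135.4, 163.1, 26.6, 29.3] 343 [148.9 180.5] [ 541. -475.]
scene spatula 0.49 [303.2, 161.8, 45.9, 40.6] 1334 [324.4 182.8] [414. 221.]
scene chamber 0.9 [300.8, 137.7, 145.7, 95.7] 9468 [382.4 184.5] [496. 428.]
scene console 0.55 [170.8, 158.2, 73.7, 49.4] 1826 [207.1 183.5] [ 537. -234.]
side nozzle_top 0.6 [245.3, 131.9, 9.7, 9.3] 76 [251.3 134.9] [629. 233.]
side nozzle_top 0.49 [235.2, 343.0, 76.1, 32.7] 1259 [281.5 359.9] [ 512. -538.]
side tray_push 0.64 [182.2, 133.5, 65.2, 55.3] 2337 [213.8 161.4] [490. 224.]
side tray_push 0.38 [246.8, 132.8, 4.7, 7.1] 54 [250.6 135. ] [653. 353.]
side white_key_top 0.5 [252.1, 242.7, 5.7, 10.3] 69 [253.7 246.9] [ 540. -177.]
side yel
[... 225 characters left out ...]
749.  57.]
side black_key_top 0.45 [225.8, 245.1, 9.5, 8.9] 78 [230.5 247.9] [ 476. -165.]
side beaker 0.96 [288.5, 167.7, 22.8, 31.2] 535 [297.8 183.1] [760.  87.]
side amber_jar 0.63 [251.5, 188.4, 20.8, 24.1] 357 [260.7 200.3] [614.  33.]
side amber_jar 0.48 [253.0, 279.0, 4.8, 11.8] 95 [254.9 286.5] [ 518. -284.]
side spatula 0.66 [232.7, 344.0, 79.5, 31.0] 1274 [283.  359.7] [ 542. -474.]
side chamber 0.6 [162.9, 76.5, 84.0, 112.4] 7310 [206.4 130.2] [490. 395.]
side chamber 0.26 [224.3, 243.6, 10.6, 12.0] 82 [230.8 248.2] [ 473. -189.]
side console 0.88 [215.7, 238.4, 70.7, 76.4] 3954 [253.1 280.4] [ 520. -254.]
side console 0.58 [289.7, 168.6, 19.1, 31.9] 493 [297.7 182.9] [766. 103.]
```

```bash
python3 - <<'E'
from h import *
S=cams.read_camera("side");C=cams.read_camera("scene")
cv2.imwrite("pics/c1.png",cv2.resize(S[230:325,205:300,::-1],None,fx=6,fy=6,interpolation=cv2.INTER_CUBIC))
cv2.imwrite("pics/c2.png",cv2.resize(S[70:200,155:285,::-1],None,fx=4.5,fy=4.5,interpolation=cv2.INTER_CUBIC))
cv2.imwrite("pics/c3.png",cv2.resize(C[130:240,290:450,::-1],None,fx=5,fy=5,interpolation=cv2.INTER_CUBIC))
cs,cc=cam("side"),cam("scene")
print("campos",-cs[3].T@cs[4],-cc[3].T@cc[4])
for im,c,n,z0 in((S,cs,"side",72),(C,cc,"scene",72)):
    hsv=cv2.cvtColor(im,cv2.COLOR_RGB2HSV)
    for name,lo,hi,z in(("orange",(6,170,120),(17,255,255),160),("yellow",(20,140,100),(33,255,255),72),("green",(45,120,40),(75,255,255),72),("red",(0,150,80),(5,255,255),72),("blue",(105,140,60),(125,255,255),72)):
        m=cv2.inRange(hsv,lo,hi);k,l,st,ce=cv2.connectedComponentsWithStats(m)
        for j in range(1,k):
            if 15<st[j,4]<1500: print(n,name,st[j],np.round(ce[j],1),np.round(onz(c,ce[j],z)[:2]))
E
```

```text
campos [ 386.73917617 -838.75253154  916.02881236] [1729.8496553   156.44461131 1107.90363616]
side orange [247 130   9   9  59] [250.6 133.7] [629. 247.]
side orange [254 198  13   7  52] [259.8 201.4] [579. -90.]
side yellow [214 153   8  13  56] [217.1 159.1] [504. 245.]
side yellow [222 152   8  13  54] [225.3 158. ] [534. 244.]
side yellow [198 155   7  14  56] [200.9 161.9] [445. 242.]
side yellow [206 154   7  14  56] [209.  160.5] [475. 243.]
side yellow [322 257  31  20 295] [336.5 266.4] [ 742. -294.]
side yellow [249 261  10  10  79] [253.8 265.6] [ 526. -240.]
side green [250 282  10  10  82] [254.6 286.3] [ 513. -304.]
side red [225 283  10  10  79] [229.6 287.2] [ 449. -291.]
side blue [256 117   5   6  20] [257.9 119.3] [710. 467.]
side blue [265 127   4   5  17] [266.5 128.6] [727. 392.]
side blue [302 128   9   8  56] [306.4 131.9] [874. 333.]
side blue [244 139  15  15 190] [251.  146.2] [641. 292.]
side blue [244 165  14   6  62] [250.6 167.7] [611. 169.]
side blue [226 262   9  10  73] [229.9 266.4] [ 462. -227.]
scene orange [474 140   8   5  17] [477.2 141.9] [2
[... 1211 characters left out ...]
 17] [146.5  71.9] [-233. -778.]
scene blue [251  72  16   7  99] [258.4  74.9] [-329. -183.]
scene blue [497  73  15  31 217] [504.1  91.2] [-426. 1097.]
scene blue [310  77  42  11 285] [330.3  82.3] [-328.  203.]
scene blue [360  83 107  17 750] [413.2  90.8] [-327.  628.]
scene blue [477  90  19  13 188] [486.   96.3] [-348.  990.]
scene blue [ 374  120   73   34 1375] [411.6 133.2] [ 78. 580.]
scene blue [211 161   6   6  28] [213.9 163.7] [ 467. -222.]
scene blue [324 195  16  14 171] [331.6 202.1] [598. 249.]
scene blue [322 219  14   7  51] [328.  222.6] [704. 241.]
scene blue [317 227  11   9  82] [322.  231.1] [747. 224.]
scene blue [105 266  23  28 329] [115.7 276.9] [1053. -370.]
```

View pics/c1.png

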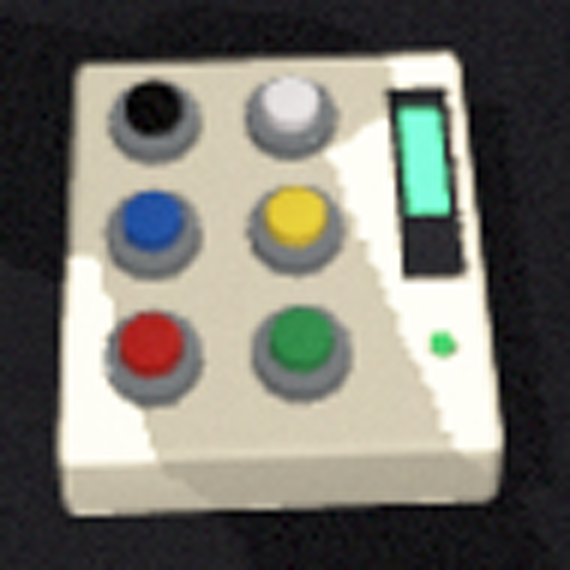

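View pics/c2.png

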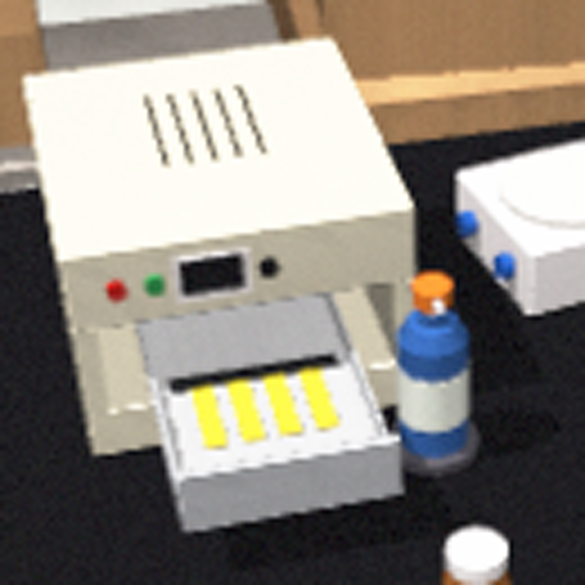

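View pics/c3.png

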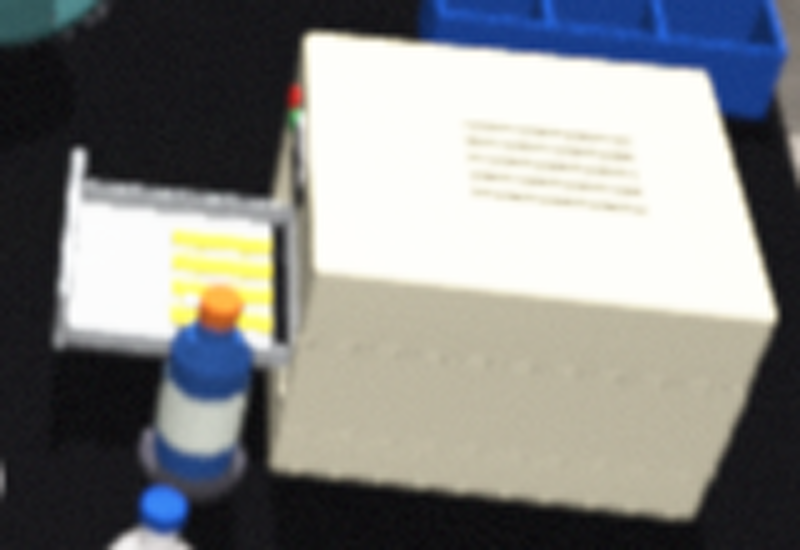

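Positions so far: cap near (635,246), keys near (520,-240), tray strips at x≈445–534. I'll turn the tool so its x axis lies along world +y (the push direction) and its y axis along world +x, closing the fingers on the way.

Request:
step_arm --pt "0 0 0 0 0 -0.1167" --pt "0 0 0 0 0 -0.1167" --pt "0 0 0 0 0 -0.1167" --pt "0 0 0 0 0 -0.1167" --pt "0 0 0 0 0 -0.1167" --pt "0 0 0 0 0 -0.1167" --pt "0 0 0 0 0 -0.1167" --pt "0 0 0 0 0 -0.1167" --pt "0 0 0 0 0 -0.1167" --pt "0 0 0 0 0 -0.1167" --gripper 0

```text
t: 2.48
eef_pos: [245.5, -574.8, 404.6]
tcp_rot: [-2.215, -2.228, 0.0]
ft_force: [-0.4, 0.2, 0.4]
finger_gap: 30.6
```

Request:
step_arm --pt "0.02 0.02 0 0 0 0" --pt "0.025 0.025 0 0 0 0" --pt "0.025 0.025 0 0 0 0" --pt "0.025 0.025 0 0 0 0" --pt "0.025 0.025 0 0 0 0" --pt "0.025 0.025 0 0 0 0" --pt "0.025 0.025 0 0 0 0" --pt "0.025 0.02 0 0 0 0" --pt "0.025 0.02 0 0 0 0" --pt "0 0 0 0 0 0" --pt "0 0 0 0 0 0"

```text
t: 3.4
eef_pos: [456.6, -353.4, 404.7]
tcp_rot: [2.218, 2.225, 0.001]
ft_force: [-0.1, -0.9, 0.1]
finger_gap: 0.7
```

```bash
cat > look.py <<'E'
from h import *
import sys
st=telemetry.state();W=cams.read_camera("wrist");c=cam("wrist",st)
np.savez("w_%s.npz"%sys.argv[1],im=W,pos=st["eef_pos"],rot=st["tcp_rot"])
cv2.imwrite("pics/w_%s.png"%sys.argv[1],cv2.resize(W[:,:,::-1],None,fx=1.5,fy=1.5))
print(st["t"],st["eef_pos"],st["tcp_rot"])
hsv=cv2.cvtColor(W,cv2.COLOR_RGB2HSV)
for name,lo,hi,z in(("orange",(6,170,100),(17,255,255),164),("yellow",(20,140,80),(33,255,255),72),("green",(45,100,40),(85,255,255),72),("red",(0,150,60),(5,255,255),72),("blue",(105,140,60),(125,255,255),72),("white",(0,0,225),(180,25,255),72),("black",(0,0,0),(180,255,45),72)):
    m=cv2.inRange(hsv,lo,hi);k,l,s,ce=cv2.connectedComponentsWithStats(m)
    for j in range(1,k):
        if 150<s[j,4]<40000: print(name,s[j],np.round(ce[j],1),np.round(onz(c,ce[j],z)[:2],1))
E
python3 look.py a
```

```text
3.4 [ 456.57357373 -353.37003324  404.71462787] [2.21793520e+00 2.22491203e+00 5.32463253e-04]
yellow [480  58  32  19 357] [496.5  67.1] [ 706.6 -231.3]
yellow [ 469   81   43   48 1167] [491.7 104.7] [ 710.6 -268.3]
green [ 367   16   35   65 1141] [383.7  47.7] [ 588.  -213.4]
green [294 124  25  24 481] [305.7 135.5] [ 513.9 -301.1]
red [237 112  24  25 475] [248.5 123.7] [ 451.1 -288.7]
blue [248  47  26  29 585] [260.6  60.6] [ 463.6 -225.6]
white [  212     0   169   172 11668] [282.6  91.1] [ 487.1 -255.1]
white [ 293  228   62   40 1830] [322.4 247.4] [ 542.1 -437.6]
black [ 353    0   58  113 1812] [379.2  59.9] [ 584.9 -224.8]
black [   0  376  512    8 1652] [264.3 381.8] [ 473.1 -654.3]
```

View pics/w_a.png

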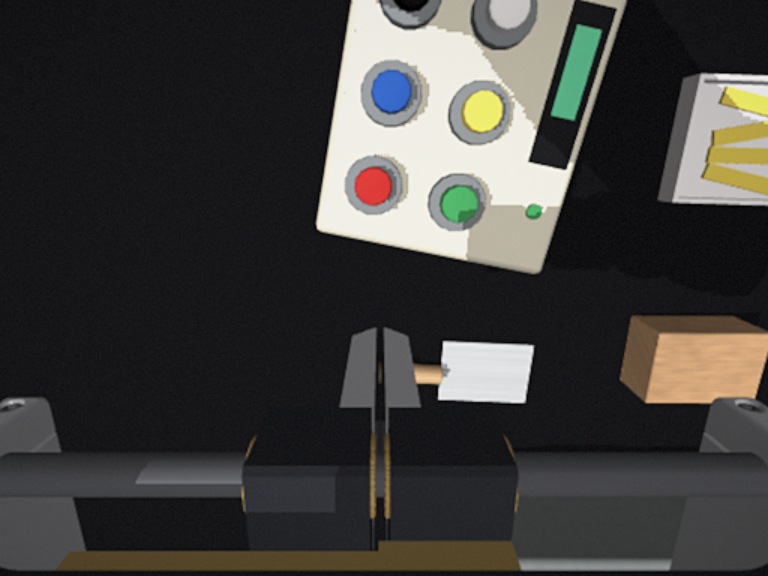

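The wrist view shows blue (391,92), yellow (482,110), red (373,186) and green (459,203). The pitch from red is 64 mm, which matches the expected 65, so the keys are located. I'll shift +y to see white and yellow as well, then go on to the can.

Request:
step_arm --pt "0.03 0.015 0 0 0 0" --pt "0.03 0.015 0 0 0 0" --pt "0.03 0.0 0 0 0 0" --pt "0.02 0.0 0 0 0 0" --pt "0 0 0 0 0 0" --pt "0 0 0 0 0 0"

```text
t: 3.95
eef_pos: [485.1, -245.3, 404.9]
tcp_rot: [2.222, 2.221, -0.001]
ft_force: [0.7, -0.4, 0.7]
finger_gap: 0.1
```

```bash
python3 look.py b
```

```text
3.95 [ 485.14485187 -245.33381616  404.860715  ] [ 2.22160582e+00  2.22068065e+00 -6.13320239e-04]
yellow [ 432  146   61   61 1698] [460.8 175.9] [ 722.7 -239.5]
green [333 122  30  53 860] [347.3 147.8] [ 589.7 -207.2]
green [268 214  21  22 337] [278.8 224. ] [ 515.6 -298.7]
red [214 204  23  23 394] [225.3 214.8] [ 451.4 -286.7]
blue [223 152  24  24 436] [234.7 163. ] [ 464.  -224.2]
white [480   0  32  58 748] [491.4  32.7] [722.8 -92.7]
white [  194    72   157   186 11029] [266.9 173.7] [ 500.5 -236.6]
white [292 105  24  25 461] [303.8 117.1] [ 539.6 -174. ]
white [413 184  97  31 733] [440.7 202.1] [ 705.6 -271.2]
white [456 191  42  17 285] [483.9 198.7] [ 755.6 -267.1]
black [233  93  25  25 497] [245.3 105. ] [ 476.5 -161.4]
black [ 322  108   48   93 1328] [343.7 158. ] [ 586.6 -218.6]
black [250 221   7  84 401] [253.  269.4] [ 484.4 -360.9]
black [   0  376  512    8 1747] [271.8 381.7] [ 511.5 -546.9]
```

View pics/w_b.png

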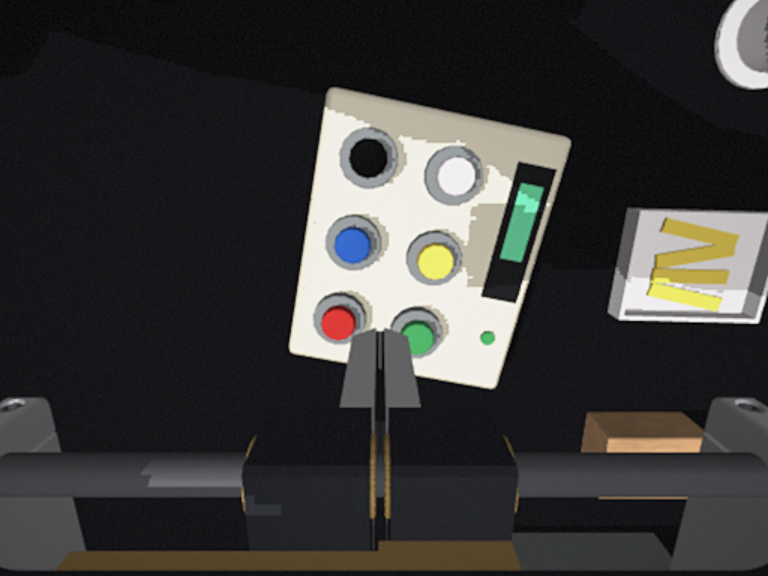

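Request:
step_arm --pt "0.03 0.005 0 0 0 0" --pt "0.04 0.005 0 0 0 0" --pt "0.04 0.01 0 0 0 0" --pt "0.04 0.01 0 0 0 0" --pt "0.04 0.01 0 0 0 0" --pt "0.04 0.01 0 0 0 0" --pt "0.04 0.01 0 0 0 0" --pt "0.04 0.01 0 0 0 0" --pt "0.04 0.01 0 0 0 0" --pt "0.03 0.0 0 0 0 0" --pt "0 0 0 0 0 0" --pt "0 0 0 0 0 0"

```text
t: 5.0
eef_pos: [566.1, 135.3, 404.2]
tcp_rot: [-2.22, -2.222, 0.0]
ft_force: [0.9, -0.8, 0.5]
finger_gap: 0.7
```

```bash
python3 look.py c
```

```text
5.0 [566.14778946 135.25014721 404.20904349] [-2.22038616e+00 -2.22162575e+00  4.03807059e-04]
orange [ 317   44   48   47 1388] [342.5  68. ] [630.4 244.4]
yellow [217  33  20  75 231] [225.8  69.1] [537.5 254.8]
yellow [158  35  25  75 234] [169.4  69.1] [479.4 254.9]
yellow [188  34  22  75 229] [197.8  70. ] [508.6 254. ]
yellow [129  36  27  75 254] [141.3  69.4] [450.4 254.7]
blue [ 291   39   52   70 1839] [312.   75.8] [626.6 248.4]
white [ 92  22  28 158 368] [105.3  99.4] [408.9 225.2]
white [  111    22   155   154 13714] [195.9 115. ] [504.1 209.2]
white [106 184 161  10 751] [188.4 188.3] [490.6 127.2]
white [374 273  35  28 323] [387.3 284.4] [738.2  -1.7]
white [393 332  46  10 333] [414.9 335.6] [786.7 -82.7]
white [345 372  71   8 264] [377.8 375.5] [ 744.9 -153.2]
black [ 110   16  138   18 1866] [178.6  24.6] [491.9 295.6]
```

View pics/w_c.png

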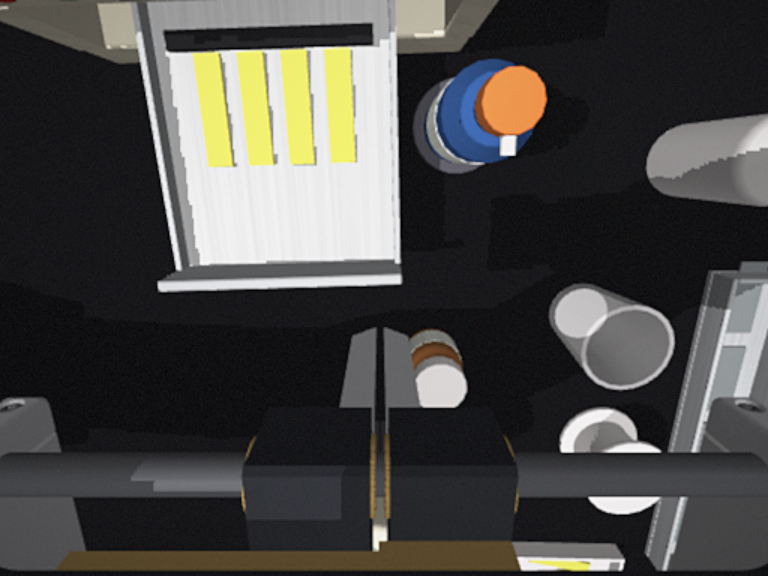

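The wrist view shows the cap at (512,100), 72 px across, the tray's front plate with its top edge from (159,291) to (401,282), the jar at (440,385) and the beaker at (625,345). I'll work out the plate geometry.

```bash
python3 - <<'E'
from h import *
d=np.load("w_c.npz");c=cam("wrist",dict(eef_pos=d["pos"],tcp_rot=d["rot"]))
P=[onz(c,(u/1.5,v/1.5),105)[:2] for u,v in((159,291),(401,282))]
print("plate outer edge",P,np.linalg.norm(P[1]-P[0]),"lateral angle deg",np.degrees(np.arctan2(*(P[1]-P[0])[::-1])),"mid",(P[0]+P[1])/2)
hsv=cv2.cvtColor(d["im"],cv2.COLOR_RGB2HSV);m=cv2.inRange(hsv,(6,170,100),(17,255,255))
k=max(cv2.findContours(m,cv2.RETR_EXTERNAL,cv2.CHAIN_APPROX_NONE)[0],key=len);e=cv2.fitEllipse(k);print(e,onz(c,e[0],164))
(x,y),r=cv2.minEnclosingCircle(k);print(x,y,r,onz(c,(x,y),164))
db=np.load("w_b.npz");c=cam("wrist",dict(eef_pos=db["pos"],tcp_rot=db["rot"]))
print("yellow",onz(c,(435/1.5,262/1.5),72))
E
```

```text
plate outer edge [array([412.22050544, 130.51176786]), array([580.23352209, 136.93162325])] 168.135624744918 lateral angle deg 2.1882337883507907 mid [496.22701377 133.72169556]
((340.5865478515625, 67.30742645263672), (42.05765151977539, 49.97495651245117), 49.54914855957031) [628.97124276 244.8230538  164.        ]
340.5 67.5 25.544178009033203 [628.91974902 244.69405995 164.        ]
yellow [ 526.94423906 -237.74811291   72.        ]
```

Request:
step_arm --pt "0.02 0.012 0 0 0 0" --pt "0.03 0.018 0 0 0 0" --pt "0.03 0.018 0 0 0 0" --pt "0.02 0.012 0 0 0 0" --pt "0.0095 0.0034 0 0 0 0" --pt "0 0 0.01 0 0 0" --pt "0 0 0.01 0 0 0" --pt "0 0 0.01 0 0 0" --pt "0 0 0 0 0 0" --pt "0 0 0 0 0 0" --pt "0 0 0 0 0 0"

```text
t: 5.97
eef_pos: [629.1, 244.0, 375.0]
tcp_rot: [2.222, 2.22, 0.0]
ft_force: [-1.1, 0.2, 0.5]
finger_gap: 0.2
```

```bash
python3 - <<'E'
from h import *
print(telemetry.state()["qpos"])
S=cams.read_camera("side");C=cams.read_camera("scene")
a=cv2.resize(S[60:190,190:320],(540,540),interpolation=cv2.INTER_CUBIC)[:,:380];b=cv2.resize(C[130:240,270:380],(540,540),interpolation=cv2.INTER_CUBIC)[:,:400]
cv2.imwrite("pics/press0.png",np.hstack([a,b])[:,:,::-1])
E
python3 look.py d
```

```text
[-0.04048512  0.59223408 -0.55466678  1.49135194  0.32800279  1.15125472
 -0.65387838]
6.0667 [629.04407946 244.45944962 375.28613606] [2.22157529e+00 2.22069730e+00 1.13707389e-03]
orange [234 196  43  35 788] [256.4 210.5] [631.1 254.3]
yellow [157 155  23  56 277] [168.3 186.1] [540.  247.2]
yellow [100 157  26  55 256] [113.5 186.8] [482.4 246.6]
yellow [129 156  24  56 231] [140.7 186.6] [511.  246.7]
yellow [ 73 159  27  54 298] [ 86.6 190.6] [453.6 242.5]
blue [ 223  165   64   58 2019] [254.3 189.1] [630.1 243.7]
blue [479 229  33  38 885] [498.3 246.6] [903.3 176.2]
white [    0     0   252   156 37741] [123.4  76.2] [507.  354.5]
white [395   0  61  14 451] [416.2   4.3] [772.9 413.2]
white [   56   154   154   117 10591] [140.2 222.7] [505.8 205.9]
white [ 35 163  31 115 231] [ 49.6 217. ] [408.6 212.8]
black [   49   153   203   214 11505] [178.  307.4] [538.5  96.2]
black [   0  162  165  145 6119] [ 32.9 233.8] [386.1 192.9]
black [250 221   7  84 424] [253.  266.2] [628.6 152. ]
black [   0  331  512   53 2728] [316.1 371.1] [710.4  -2.6]
```

View pics/press0.png

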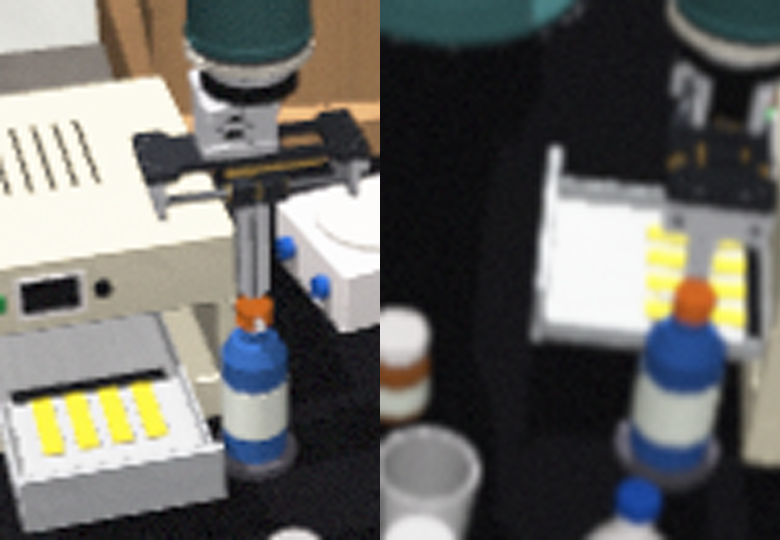

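View pics/w_d.png

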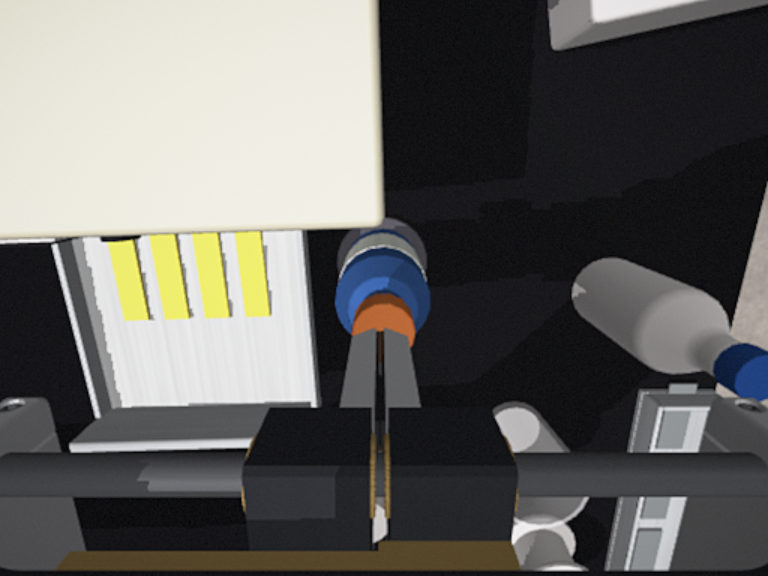

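The fingertips are centred over the orange cap at (380,325), with about 12 mm to go. Pressing now.

Request:
step_arm --pt "0 0 0.006 0 0 0" --pt "0 0 0.004 0 0 0" --pt "0 0 0.003 0 0 0" --pt "0 0 0.002 0 0 0" --pt "0 0 0.002 0 0 0" --pt "0 0 0.002 0 0 0" --pt "0 0 0 0 0 0" --pt "0 0 0 0 0 0"

```text
t: 6.78
eef_pos: [629.0, 244.8, 355.9]
tcp_rot: [2.221, 2.221, -0.0]
ft_force: [-2.6, -2.3, 7.7]
finger_gap: 0.7
```

Request:
step_arm --pt "0 0 0.0015 0 0 0" --pt "0 0 0.0015 0 0 0" --pt "0 0 0 0 0 0" --pt "0 0 0 0 0 0" --pt "0 0 0 0 0 0"

```text
t: 7.2
eef_pos: [628.9, 245.0, 355.2]
tcp_rot: [2.221, 2.22, 0.002]
ft_force: [-11.2, -6.9, 32.3]
finger_gap: 0.1
```

It has bottomed out (32 N). Letting the cap up.

Request:
step_arm --pt "0 0 -0.004 0 0 0" --pt "0 0 -0.006 0 0 0" --pt "0 0 -0.01 0 0 0" --pt "0 0 -0.02 0 0 0" --pt "0 0 -0.02 0 0 0" --pt "0 0 -0.005 0 0 0" --pt "0 0 0 0 0 0" --pt "0 0 0 0 0 0"

```text
t: 7.87
eef_pos: [628.9, 244.7, 417.2]
tcp_rot: [-2.221, -2.221, 0.0]
ft_force: [-0.4, 0.1, -0.4]
finger_gap: 0.4
```

```bash
python3 - <<'E'
from h import *
S=cams.read_camera("side");C=cams.read_camera("scene")
a=cv2.resize(S[60:190,190:320],(540,540),interpolation=cv2.INTER_CUBIC)[:,:380];b=cv2.resize(C[130:240,270:380],(540,540),interpolation=cv2.INTER_CUBIC)[:,:400]
cv2.imwrite("pics/press1.png",np.hstack([a,b])[:,:,::-1])
E
python3 look.py e | head -2
```

```text
7.9667 [628.84986084 244.63059013 416.41026791] [-2.22087362 -2.22103649  0.00240438]
orange [239 183  35  37 880] [256.  201.4] [630.5 247.3]
```

View pics/press1.png

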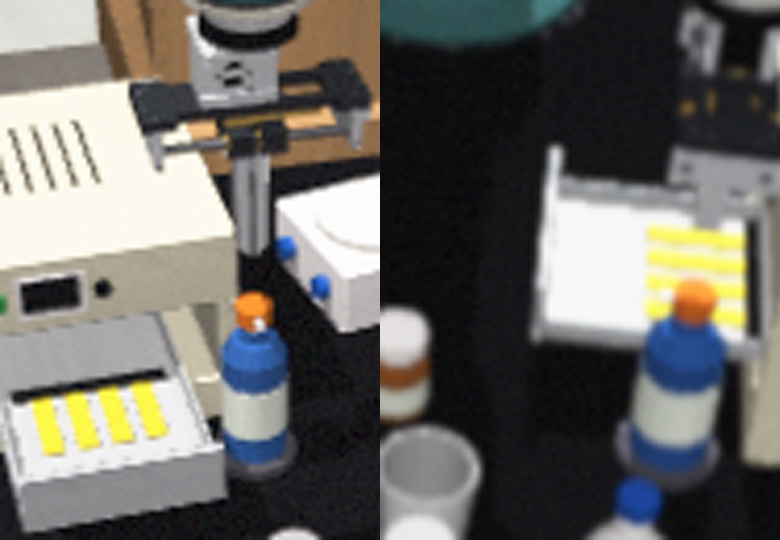

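The cap is back up in both views. Next I'll go in front of the tray plate, aligned to its 2.2° yaw, and come down to push.

Request:
step_arm --pt "-0.03 -0.02 0 0 0 -0.019" --pt "-0.03 -0.03 0 0 0 -0.019" --pt "-0.03 -0.03 0 0 0 0" --pt "-0.03 -0.03 0 0 0 0" --pt "-0.025 -0.02 0 0 0 0" --pt "-0.01 0 0 0 0 0" --pt "0 0 0 0 0 0" --pt "0 0 0 0 0 0"

```text
t: 8.68
eef_pos: [505.1, 87.8, 417.6]
tcp_rot: [-2.18, -2.262, -0.0]
ft_force: [-0.4, 1.2, 1.0]
finger_gap: 0.5
```

```bash
python3 look.py f | head -1
```

```text
8.6833 [505.0919479   87.7737342  417.57765115] [-2.17996317e+00 -2.26210413e+00 -2.32521438e-04]
```

View pics/w_f.png

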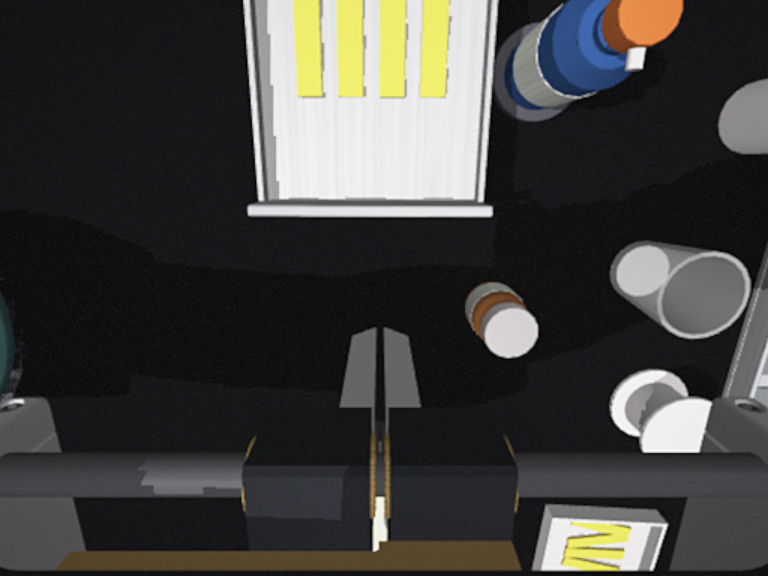

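The plate's edge is level in the picture, running from (248,216) to (492,216), and is centred 10 px (about 7 mm) left of the fingers. I'll shift over and descend.

Request:
step_arm --pt "0 -0.007 0.02 0 0 0" --pt "0 0 0.03 0 0 0" --pt "0 0 0.03 0 0 0" --pt "0 0 0.03 0 0 0" --pt "0 0 0.02 0 0 0" --pt "0 0 0.01 0 0 0" --pt "0 0 0 0 0 0" --pt "0 0 0 0 0 0"

```text
t: 9.4
eef_pos: [498.2, 88.5, 277.9]
tcp_rot: [-2.177, -2.264, -0.0]
ft_force: [0.5, -0.7, 0.1]
finger_gap: 0.2
```

```bash
python3 look.py g | head -1
python3 - <<'E'
from h import *
for t in "fg":
    d=np.load(f"w_{t}.npz");c=cam("wrist",dict(eef_pos=d["pos"],tcp_rot=d["rot"]))
    if t=="f": print([onz(c,(u/1.5,v/1.5),105) for u,v in((248,216),(492,216))])
E
```

```text
9.4 [498.15769643  88.52602024 277.93152424] [-2.17699371e+00 -2.26394375e+00 -2.87204121e-04]
[array([412.04147037, 129.78372464, 105.        ]), array([580.63942643, 135.8219011 , 105.        ])]
```

View pics/w_g.png

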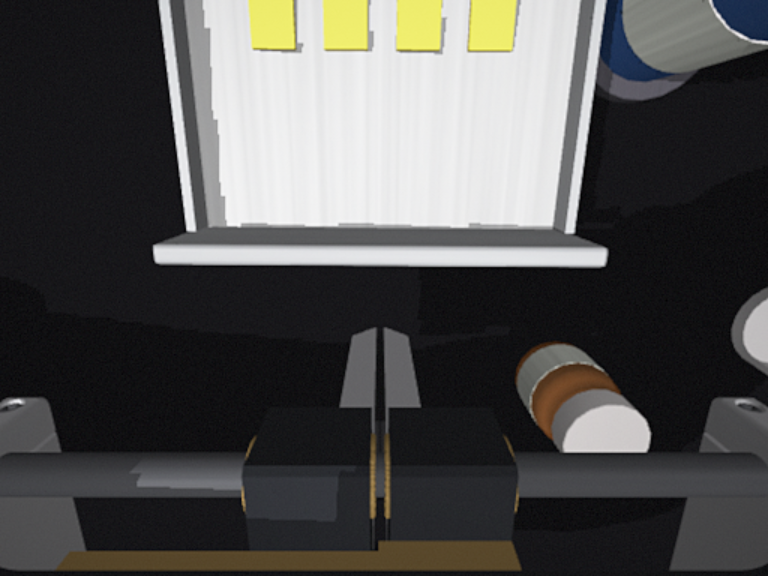

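```bash
python3 - <<'E'
from h import *
d=np.load("w_d.npz");c=cam("wrist",dict(eef_pos=d["pos"],tcp_rot=d["rot"]))
P=[onz(c,(u/1.5,v/1.5),200)[:2] for u,v in((3,238),(382,226))]
print(P)
u=(P[1]-P[0])/np.linalg.norm(P[1]-P[0]); n=np.array([-u[1],u[0]]);m=np.array([496.3,133.2])
print(np.degrees(np.arctan2(u[1],u[0])),"out by",(P[0]-m)@n-70, "lat of right corner",(P[1]-m)@u)
E
```

```text
[array([488.41078864, 298.91030918]), array([629.52493898, 303.14410455])]
1.7185084467371095 out by 95.87236740154566 lat of right corner 138.2614941713418
```

Request:
step_arm --pt "0.01 0 0 0 0 0" --pt "0.015 0 0 0 0 0" --pt "0.01 0 0 0 0 0" --pt "0.01 0 0 0 0 0" --pt "0.01 0 0 0 0 0" --pt "0.01 0 0 0 0 0" --pt "0.01 0 0 0 0 0" --pt "0.01 0 0 0 0 0" --pt "0 0 0 0 0 0"

```text
t: 10.2
eef_pos: [494.2, 174.9, 277.7]
tcp_rot: [-2.176, -2.265, -0.001]
ft_force: [0.1, 0.7, -0.2]
finger_gap: 0.9
```

Request:
step_arm --pt "0.01 0 0 0 0 0" --pt "0.01 0 0 0 0 0" --pt "0.01 0 0 0 0 0" --pt "0.006 0 0 0 0 0" --pt "0 0 0 0 0 0"

```text
t: 10.62
eef_pos: [492.8, 210.2, 277.7]
tcp_rot: [-2.176, -2.265, -0.001]
ft_force: [-0.8, 1.3, 0.5]
finger_gap: 0.4
```

```bash
python3 look.py i | head -1
```

```text
10.6167 [492.84494767 210.24978564 277.66889327] [-2.17615558e+00 -2.26463128e+00 -9.65770840e-04]
```

View pics/w_i.png

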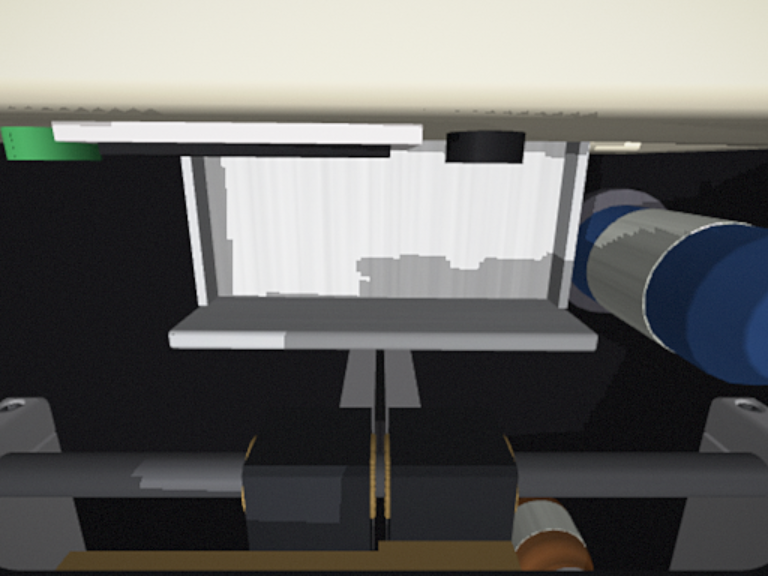

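The plate is moving in squarely in front of the fingers, with its lip from (170,340) to (597,342). I'll go on in small steps and feel for the stop.

Request:
step_arm --pt "0.003 0 0 0 0 0" --pt "0.002 0 0 0 0 0" --pt "0.002 0 0 0 0 0" --pt "0.002 0 0 0 0 0" --pt "0 0 0 0 0 0" --pt "0 0 0 0 0 0"

```text
t: 11.17
eef_pos: [492.8, 217.7, 277.7]
tcp_rot: [-2.179, -2.263, -0.001]
ft_force: [0.4, 1.3, -0.5]
finger_gap: 0.5
```

Request:
step_arm --pt "0.002 0 0 0 0 0" --pt "0.0015 0 0 0 0 0" --pt "0 0 0 0 0 0" --pt "0 0 0 0 0 0"

```text
t: 11.5
eef_pos: [492.9, 219.7, 277.7]
tcp_rot: [2.18, 2.261, -0.004]
ft_force: [-2.0, -14.4, 7.8]
finger_gap: 0.2
```

Request:
step_arm --pt "0.001 0 0 0 0 0" --pt "0 0 0 0 0 0" --pt "0 0 0 0 0 0" --pt "0 0 0 0 0 0"

```text
t: 11.83
eef_pos: [493.0, 220.0, 277.7]
tcp_rot: [2.18, 2.259, -0.006]
ft_force: [-3.2, -18.9, 12.7]
finger_gap: 0.5
```

It's hard against the stop, with the plate face at y≈228 against 229 predicted. Backing off and checking.

Request:
step_arm --pt "-0.01 0 0 0 0 0" --pt "-0.03 0 0 0 0 0" --pt "-0.03 0 0 0 0 0" --pt "-0.03 0 0 0 0 0" --pt "0 0 -0.03 0 0 0" --pt "0 0 -0.03 0 0 0" --pt "0 0 -0.03 0 0 0" --pt "0 0 -0.03 0 0 0" --pt "0 0 0 0 0 0" --pt "0 0 0 0 0 0"

```text
t: 12.67
eef_pos: [496.6, 122.2, 399.0]
tcp_rot: [2.178, 2.262, 0.004]
ft_force: [-1.1, -0.4, -1.0]
finger_gap: 0.3
```

```bash
python3 look.py j | head -1
python3 - <<'E'
from h import *
S=cams.read_camera("side")
cv2.imwrite("pics/tray1.png",cv2.resize(S[70:230,155:315,::-1],None,fx=3.5,fy=3.5,interpolation=cv2.INTER_CUBIC))
E
```

```text
12.6667 [496.62786503 122.19346073 398.97174208] [2.17767257 2.2616342  0.00374874]
```

View pics/w_j.png

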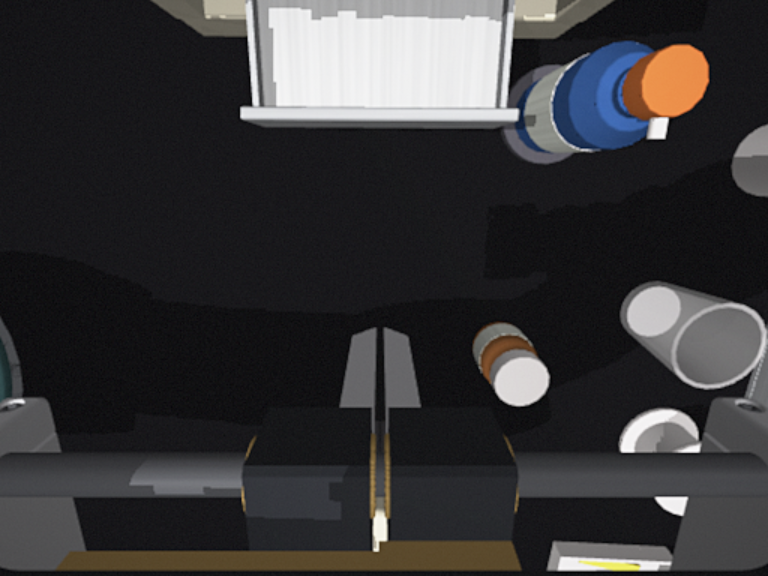

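View pics/tray1.png

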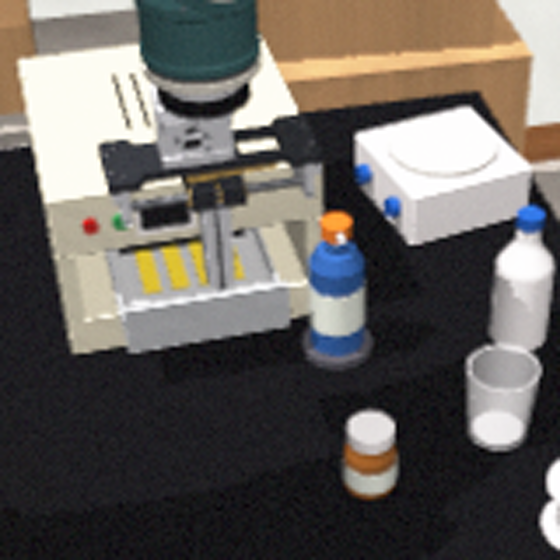

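```bash
python3 - <<'E'
from h import *
d=np.load("w_j.npz");c=cam("wrist",dict(eef_pos=d["pos"],tcp_rot=d["rot"]))
P=[onz(c,(u/1.5,v/1.5),105)[:2] for u,v in((241,120),(518,127))];print(P,(P[0]+P[1])/2)
W=d["im"];cv2.imwrite("pics/j2.png",cv2.resize(W[0:110,140:360,::-1],None,fx=3.6,fy=3.6))
E
```

```text
[array([408.89359961, 224.77392273]), array([577.8846536 , 227.02025872])] [493.3891266  225.89709072]
```

View pics/j2.png

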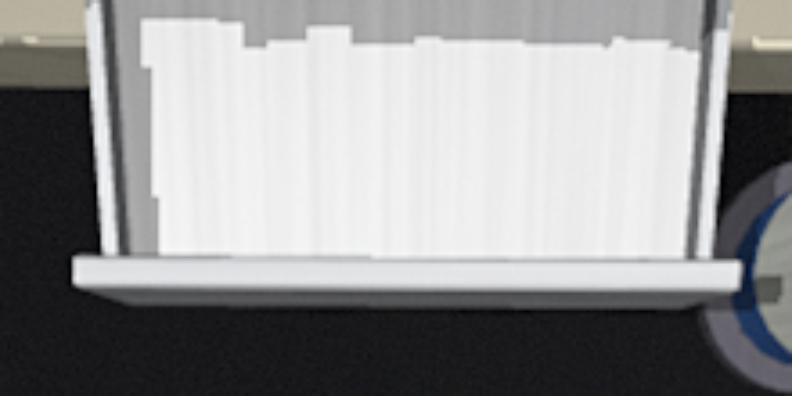

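With the right corner corrected to (519,122) the plate face works out at y≈228, so the tray is home, and the jar and beaker are where they were. Now I'll undo the yaw and go over the white key.

Request:
step_arm --pt "0 0 0 0 0 0.038" --pt "-0.03 0.004 0 0 0 0" --pt "-0.04 0.006 0 0 0 0" --pt "-0.04 0.006 0 0 0 0" --pt "-0.04 0.006 0 0 0 0" --pt "-0.04 0.006 0 0 0 0" --pt "-0.04 0.006 0 0 0 0" --pt "-0.036 0.005 0 0 0 0" --pt "-0.03 0.004 0 0 0 0" --pt "0 0 0 0 0 0" --pt "0 0 0 0 0 0"

```text
t: 13.68
eef_pos: [539.2, -175.4, 395.9]
tcp_rot: [-2.223, -2.217, 0.001]
ft_force: [0.3, 0.7, -0.3]
finger_gap: 0.5
```

Request:
step_arm --pt "0 0 0.02 0 0 0" --pt "0 0 0.03 0 0 0" --pt "0 0 0.03 0 0 0" --pt "0 0 0.015 0 0 0" --pt "0 0 0 0 0 0" --pt "0 0 0 0 0 0"

```text
t: 14.18
eef_pos: [539.5, -172.7, 302.2]
tcp_rot: [-2.218, -2.222, 0.0]
ft_force: [0.4, -0.2, 1.2]
finger_gap: 0.9
```

```bash
python3 look.py k
python3 - <<'E'
from h import *
S=cams.read_camera("side")
cv2.imwrite("pics/k1.png",cv2.resize(S[215:325,205:315,::-1],None,fx=5,fy=5,interpolation=cv2.INTER_CUBIC))
E
```

```text
14.1833 [ 539.48931917 -172.72758794  302.15242738] [-2.21820851e+00 -2.22186428e+00  4.12551323e-04]
yellow [ 428  230   76   65 2215] [461.3 259.6] [ 713.8 -213.6]
green [ 299  213   37   59 1236] [317.1 242.7] [ 591.5 -198. ]
red [144 331  20  12 175] [153.7 336. ] [ 447.1 -293.1]
blue [151 252  33  32 799] [166.5 267.6] [ 465.  -221.5]
white [489  47  23  57 684] [499.9  77.3] [710.8 -70.5]
white [ 129  158  109  143 6323] [177.1 229.5] [ 476.6 -186.3]
white [ 405  226   72   75 1914] [429.9 261.2] [ 687.7 -215.1]
white [274 229  29  42 822] [286.8 247.5] [ 566.6 -202.4]
white [452 230  60  41 706] [495.6 249.6] [ 740.4 -204.2]
white [125 332  39  16 291] [139.4 339.1] [ 433.5 -296.6]
white [249 335   9  27 170] [252.6 349.3] [ 538.2 -308.2]
black [159 182  35  34 934] [176.  198.1] [ 477.8 -159.4]
black [250 221   7  84 282] [253.  263.7] [ 538.6 -217.6]
black [   49   272   203    95 10914] [174.6 329.5] [ 466.9 -285.7]
```

View pics/w_k.png

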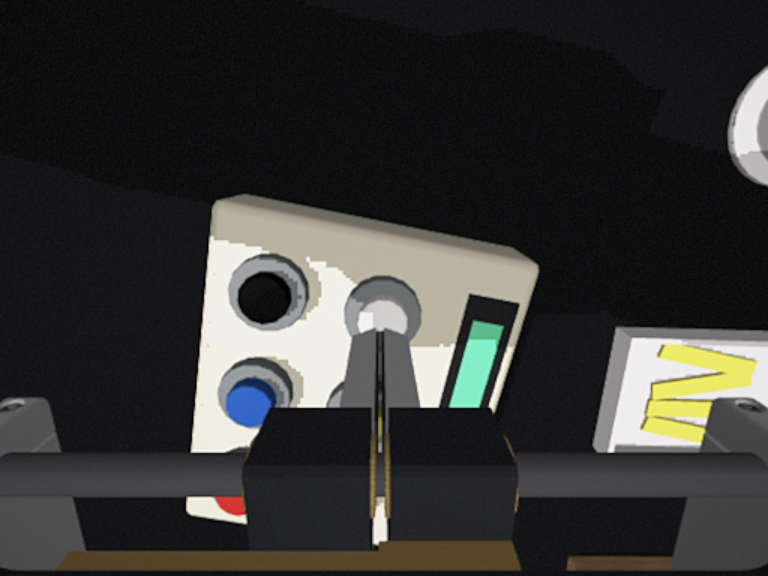

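View pics/k1.png

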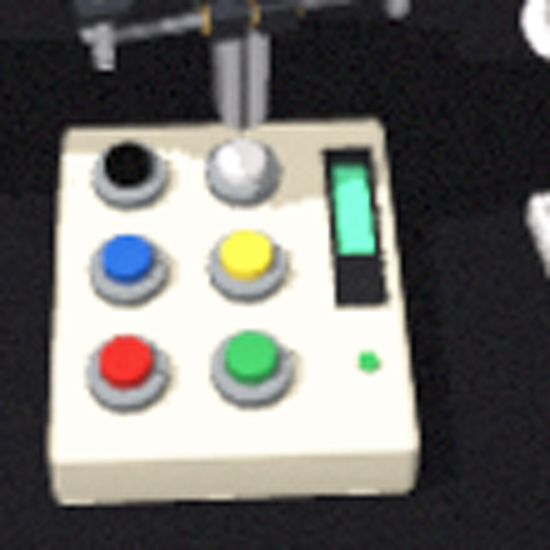

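The fingertips are centred over the white key at (381,325). Pressing.

Request:
step_arm --pt "0 0 0.01 0 0 0" --pt "0 0 0.01 0 0 0" --pt "0 0 0.007 0 0 0" --pt "0 0 0.003 0 0 0" --pt "0 0 0.002 0 0 0" --pt "0 0 0.002 0 0 0" --pt "0 0 0.002 0 0 0" --pt "0 0 0 0 0 0" --pt "0 0 0 0 0 0" --pt "0 0 0 0 0 0"

```text
t: 15.12
eef_pos: [539.4, -173.9, 266.8]
tcp_rot: [-2.221, -2.221, 0.0]
ft_force: [-3.8, 0.8, 3.3]
finger_gap: 0.2
```

Request:
step_arm --pt "0 0 0.0015 0 0 0" --pt "0 0 0.0012 0 0 0" --pt "0 0 0 0 0 0" --pt "0 0 0 0 0 0" --pt "0 0 0 0 0 0"

```text
t: 15.53
eef_pos: [539.6, -173.8, 265.1]
tcp_rot: [2.221, 2.221, -0.0]
ft_force: [-9.8, 2.8, 25.4]
finger_gap: 0.1
```

The white key bottomed out (25 N). Going up, then across to yellow.

Request:
step_arm --pt "0 0 -0.004 0 0 0" --pt "0 0 -0.006 0 0 0" --pt "0 0 -0.01 0 0 0" --pt "0 0 -0.018 0 0 0" --pt "-0.02 -0.004 0 0 0 0" --pt "-0.025 -0.004 0 0 0 0" --pt "-0.017 -0.004 0 0 0 0" --pt "0 0 0 0 0 0" --pt "0 0 0 0 0 0" --pt "0 0 0 0 0 0"

```text
t: 16.37
eef_pos: [527.7, -235.3, 302.3]
tcp_rot: [2.221, 2.222, 0.001]
ft_force: [-0.8, 0.8, 0.3]
finger_gap: 0.2
```

```bash
python3 look.py l|head -1
python3 - <<'E'
from h import *
S=cams.read_camera("side")
cv2.imwrite("pics/l1.png",cv2.resize(S[215:325,205:315,::-1],None,fx=5,fy=5,interpolation=cv2.INTER_CUBIC))
E
```

```text
16.3667 [ 527.72222056 -235.30392886  302.28328017] [2.22078299e+00 2.22181365e+00 8.99859617e-04]
```

View pics/w_l.png

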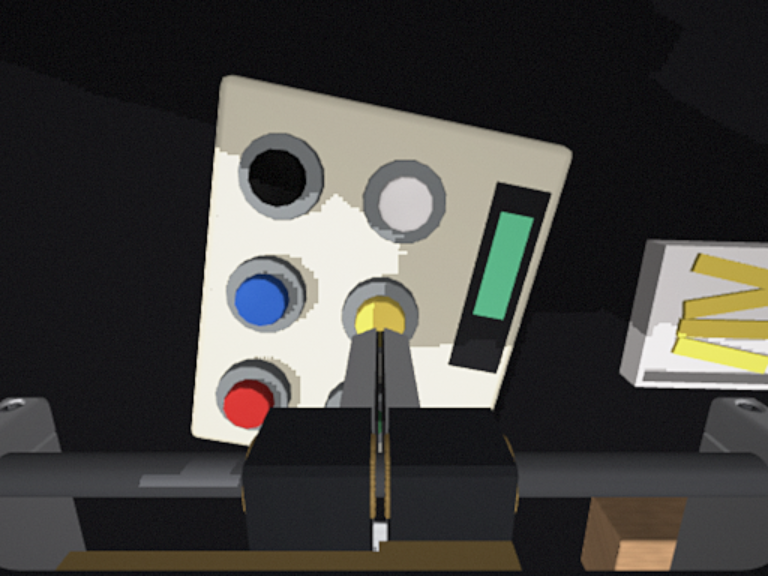

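View pics/l1.png

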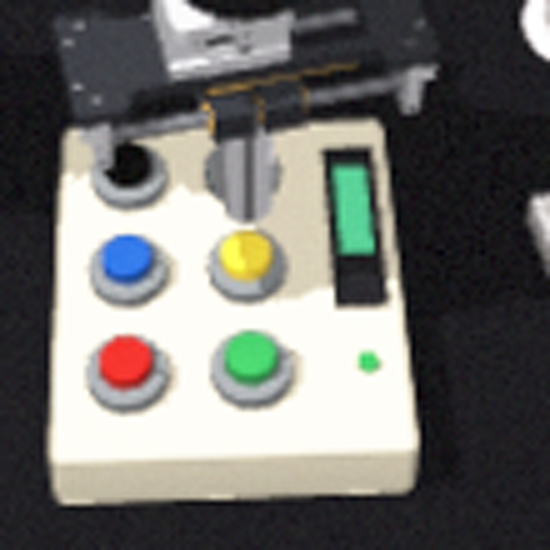

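The white key is up again at (405,205), and the tip is centred on yellow at (380,318). Pressing the same way.

Request:
step_arm --pt "0 0 0.01 0 0 0" --pt "0 0 0.01 0 0 0" --pt "0 0 0.007 0 0 0" --pt "0 0 0.003 0 0 0" --pt "0 0 0.002 0 0 0" --pt "0 0 0.002 0 0 0" --pt "0 0 0.002 0 0 0" --pt "0 0 0.0015 0 0 0" --pt "0 0 0.0012 0 0 0" --pt "0 0 0 0 0 0" --pt "0 0 0 0 0 0" --pt "0 0 0 0 0 0"

```text
t: 17.47
eef_pos: [527.6, -235.6, 264.9]
tcp_rot: [2.221, 2.221, -0.001]
ft_force: [-12.7, 5.6, 33.1]
finger_gap: 0.6
```

Yellow bottomed out (33 N). Releasing and moving over green, at about (515,-299).

Request:
step_arm --pt "0 0 -0.004 0 0 0" --pt "0 0 -0.006 0 0 0" --pt "0 0 -0.01 0 0 0" --pt "0 0 -0.018 0 0 0" --pt "-0.02 -0.004 0 0 0 0" --pt "-0.025 -0.004 0 0 0 0" --pt "-0.018 -0.004 0 0 0 0" --pt "0 0 0 0 0 0" --pt "0 0 0 0 0 0" --pt "0 0 0 0 0 0"

```text
t: 18.3
eef_pos: [515.7, -298.3, 301.6]
tcp_rot: [2.221, 2.222, 0.001]
ft_force: [-0.3, 0.3, 0.3]
finger_gap: 0.2
```

```bash
python3 look.py m|head -1
```

```text
18.3 [ 515.6954258  -298.33781351  301.56543904] [2.22087274e+00 2.22178990e+00 7.03214189e-04]
```

View pics/w_m.png

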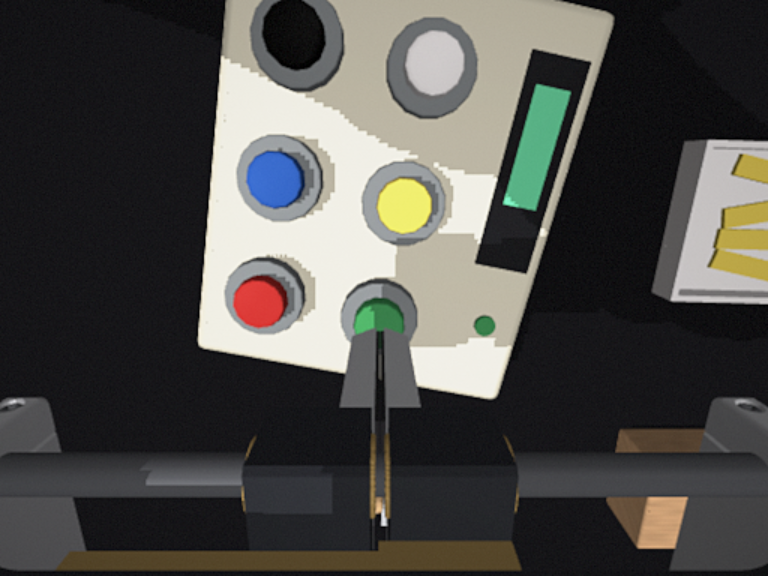

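Yellow is up at (404,205), and the tip is centred on green at (379,320).

Request:
step_arm --pt "0 0 0.01 0 0 0" --pt "0 0 0.01 0 0 0" --pt "0 0 0.007 0 0 0" --pt "0 0 0.003 0 0 0" --pt "0 0 0.002 0 0 0" --pt "0 0 0.002 0 0 0" --pt "0 0 0.002 0 0 0" --pt "0 0 0.0015 0 0 0" --pt "0 0 0.0005 0 0 0" --pt "0 0 0 0 0 0" --pt "0 0 0 0 0 0" --pt "0 0 0 0 0 0"

```text
t: 19.35
eef_pos: [515.6, -298.6, 265.0]
tcp_rot: [2.221, 2.221, -0.0]
ft_force: [-12.3, 8.4, 31.3]
finger_gap: 0.3
```

Green bottomed out (31 N). Going up and clear.

Request:
step_arm --pt "0 0 -0.004 0 0 0" --pt "0 0 -0.006 0 0 0" --pt "0 0 -0.01 0 0 0" --pt "0 0 -0.02 0 0 0" --pt "0 0 -0.03 0 0 0" --pt "0 0 -0.03 0 0 0" --pt "0 0 -0.03 0 0 0" --pt "0 0 -0.01 0 0 0" --pt "0 0 0 0 0 0" --pt "0 0 0 0 0 0" --pt "0 0 0 0 0 0"

```text
t: 20.27
eef_pos: [515.2, -298.9, 402.2]
tcp_rot: [-2.221, -2.22, 0.001]
ft_force: [0.3, 0.0, -0.1]
finger_gap: 0.4
```

```bash
python3 look.py n|head -1
python3 - <<'E'
from h import *
C=cams.read_camera("scene");S=cams.read_camera("side")
a=cv2.resize(S[70:330,155:345],(390,534));b=cv2.resize(C[110:290,110:390],(410,264))
o=np.zeros((534,800,3),np.uint8);o[:,:390]=a;o[:264,390:]=b;cv2.imwrite("pics/fin.png",o[:,:,::-1])
E
```

```text
20.2667 [ 515.18444149 -298.88325088  402.18175653] [-2.22056085e+00 -2.22035401e+00  6.71038770e-04]
```

View pics/w_n.png

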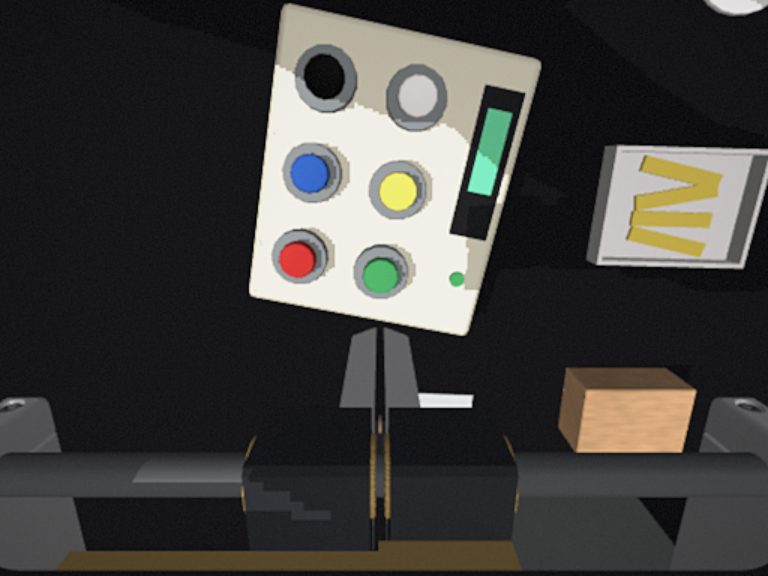

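View pics/fin.png

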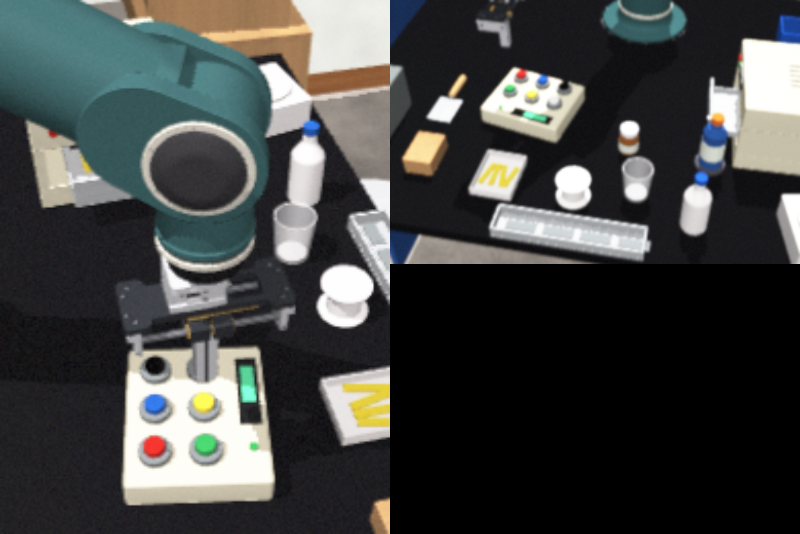

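All six keys are up, the tray is in, and the beaker, jar and spatula are in place with the arm clear. Handing in.

```bash
python3 -c "
from rig import ticket
print(ticket.finish_job())"
```

```text
the job is handed in; nothing more can be done
None
```

I sprayed the strips, pushed the tray fully home and pressed white, yellow and green in that order. The job was handed in at about 20 s of the 67 s allowed.

- **Spray:** the orange cap was pressed to its stop (32 N at the wrist, above the 8 N spring), and both camera views showed it back up.
- **Tray:** it was pushed in about 95 mm until it stopped against 19 N. The plate face ended at y ≈ 228 mm; I had predicted 229 from the chamber front.
- **Keys:** white, yellow and green each reached their stop (25, 33 and 31 N) and were seen up again before the next move. Blue, red and black were not touched.
- **Bystanders:** the last pictures show the beaker, amber jar and spatula where they were, with the arm clear. In the last wrist picture the gripper hides most of the spatula, so that rests on the scene view.

**Disagreements:** one tray reading gave y ≈ 226 mm, because I had picked a corner wrongly. I estimated the corrected value (228) from the enlarged picture and did not recompute it. At the tray stop the wrist also read up to 13 N upward, which I put down to the arm flexing; no picture was taken at the stop.

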